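# Turn the side-dish leaf of the kitchen flip book

### The arm

A 6-joint arm with a two-finger parallel gripper is mounted at the origin on the work surface. World frame = base frame: x ahead of the robot, y to its left, z up, the work surface at z = 0. Lengths are in m, angles in degrees, forces in N, time in s.
With the tool pointing down it reaches from about 0.375 to 0.75 m from the base axis. Payload 9 kg.
Tool frame: the origin (TCP) lies where the fingers leave the gripper's body, on its centre line; the fingertips stand 73 mm ahead of it and the grasp point (between the pads) lies 54 mm ahead of it (robot.tip_reach is the distance from the TCP to the fingertips, in m); z points along the fingers, y is the line along which they close (so a half turn about z gives the same grasp; the last joint's range is limited). The gripper opens to 85 mm and grips with 20 to 120 N. Pads are 22 mm wide; open, the fingers measure 114 mm over their backs; the gripper's body (76 mm by 85 mm) begins 54 mm behind the grasp point. The pads swing forward as they close: fully open they stand 13 mm farther back than shut.
Start: joints at [-79.452, 5.964, 5.575, 89.605, 0, 77.527], TCP at [0.235, -0.552, 0.304] pointing down, gripper open.
Joint ranges: [-171.21, 171.21], [-48.23, 106.86], [-62.78, 66.21], [-105.2, 120.99], [-86.42, 89.51], [-180, 180]. Speed limits (degrees/s): [127.2, 127.2, 147.25, 180, 180, 180].

### API

Orientations are given as [roll, pitch, yaw] about the fixed x, y, z axes, in that order (R = Rz(yaw) Ry(pitch) Rx(roll)).
In Python, from plant import robot gives the robot as it stands. Calls block until the motion is done:
- robot.move_pose(position, orientation): joint-space move of the TCP to a pose.
- robot.line_to(position, vel=0.15, rotation=None, guard=None): straight line of the TCP; rotation=None keeps the orientation; vel is the mean speed in m/s. With guard (N) it stops when the force on the tool has changed by that much, and returns True; else False.
- robot.goto_joints(angles): joint-space move.
- robot.set_gripper(opening): finger opening in m; the grip force is fixed at half the most; returns when the fingers have stopped.
- robot.pause(seconds).
- robot.ik(position, orientation): joint angles nearest the present ones, or None.
- robot.observe(): the state.
- robot.grab_frame(name): name is "scene" or "top"; returns the picture (400x640x3 uint8, blue, green, red); there is no depth.
- robot.get_calibration(name): a dict with "vertical_fov" (degrees; the focal length in pixels is half the picture's height over the tangent of half this angle, whatever the lens; pixels are square), "cx", "cy" (the principal point, pixels), "k1" (the pictures are not rectified: a ray, as slopes to the right and down, at radius r is drawn at 1 + k1 r^2 times it, then the intrinsics apply), "rvec" (rotation vector, rad) and "tvec" (3), from world to camera coordinates, as OpenCV has them. Camera axes: x right, y down, z forward; pixel columns grow to the right and rows downward; lengths in m; the calibration is good to about 2 mm. A picture is of the moment at which its call begins. get_calibration takes no time and is no camera call.
A pose or a line that the arm cannot do raises robot.IKError and nothing moves.
- robot.job_done(): hands the job in; it is judged then, once.
The state is a dict: "time": time; "q": joint angles; "qvel": joint speeds; "joint_torque": joint torques, N m; "tool_pos": TCP position; "tcp_rot": TCP orientation; "ft_force": force on the tool from outside, world axes, zero at the start; "torque": the same for the moment, N m; "gripper_width": finger opening in m; "gripper_force": force on a finger pad.
Only numpy, scipy, OpenCV 4.12 (cv2) and the standard library are available. Lean on these libraries where they do the work, as an engineer would, in place of code of your own. Each camera call takes 0.05 s, during which the arm holds its last target. There are 200 camera calls.

### The job

A spice tin is standing on the bare left half (seen from the robot) of the recipe flip book, where the narrow leaf has to land. First slide the tin along the book until it is out of the narrow leaf's way, still standing on the bare half, then turn the narrow leaf over the spine with a fingertip until it lies flat on the left side. Only push and nudge: pick nothing up, leave the wide leaf lying as it is, and do not disturb the other kitchen things.

Things in the scene. Friction and masses are not known exactly. Their poses are not given: they have to be found in the camera images.
- book: Fixed recipe flip book on a wooden box, top 60 mm above the table, turned by up to 0.25 rad. Origin on the table under the middle of the spine; x runs along the spine away from the robot, y from the right half (leaves) to the left half (bare), z up. The box spans x -120 to 120, y -90 to 135 mm; the bare half is y 10 to 135 mm
- spine (a point): Middle of the spine, on the leaves' turning axis (a 3 mm radius rod along the book's x, rings 6.5 mm in radius), 64 mm above the table. Two stiff white leaves 6 mm thick turn on it side by side and reach 130 mm from it; flat on the right they overhang the box side by 40 mm, with 61 mm free under them down to the table. Rings and rod lie level with the leaves
- narrow_leaf (a joint): Angle of the narrow leaf (93 mm wide, book x 22 to 115 mm, the far one) about the spine, rad: 0 = flat on the right (-y) half, 1.57 upright, 3.14 flat on the left (+y) half. Starts at 0 to 0.2. 90 g; the hinge rubs (0.10 N m), so the leaf stays at any angle it is left at and must be pushed all the way down (1 to 2 N at its free edge)
- narrow_leaf_edge (a point): Middle of the narrow leaf's free edge, at mid thickness, 130 mm from the spine axis; x = 68.5 mm in the book's frame
- wide_leaf_edge (a point): Middle of the free edge of the wide leaf (125 mm wide, book x -115 to 10 mm, the near one; it stays where it is), 130 mm from the spine axis; x = -52.5 mm in the book's frame
- tin: Loose rectangular metal spice tin with dark lid, 46 mm (its x) by 60 mm (its y), 60 mm tall, about 120 g, standing on the book's bare half in the narrow leaf's landing place, turned up to 0.25 rad from the book. Origin at the centre of its underside, z up. Pushed above mid height it may tip
- shaker: Bystander: round white shaker with a pale blue cap, 54 mm across, 110 mm tall, left of the book. Origin at the centre of its underside
- jar: Bystander: small amber jar, 50 mm across, 62 mm tall, standing just past the far end of the book. Origin at the centre of its underside
- knife: Bystander: table knife 210 mm long, up to 9 mm high, lying on the table to the right of the leaves, roughly along the book's x. Origin under its middle
- mug: Bystander: terracotta-coloured mug, 72 mm across, 85 mm tall, at the left near the robot. Origin at the centre of its underside
- dish: Bystander: white baking dish 200 by 274 mm over its lugs, 55 mm high, a whisk leaning in it up to 90 mm high, at the far right. Origin at the centre of its underside
- pan: Bystander: steel saucepan 130 mm across, 65 mm tall, with a handle, on the chopping board at the left. Origin at the centre of its underside
There are look-alikes about, which are no part of the job. Several things have the shape of the tin; the one meant has the colours described above.

How it is judged:
By the outcome, as a careful person would: the job done as asked, in the order asked, and still so for the second after the job is handed in, with the robot touching nothing.
It also fails if it takes over 59 s, if anything falls off the work surface, if the arm or the gripper's body presses on something with over 40 N, if the wrist force passes 120 N, or if a joint passes its speed limit or range.

## Working session

There is one attempt and no reset: what is moved stays moved. The work goes in short steps, each a Python script; the robot and the scene stay as the last script left them, time stands still between calls to the robot, and variables do not carry over. Pictures are saved under pics/ and viewed, at most 10 in all, crops included, and the job is handed in when it is done.

```bash
mkdir -p pics; ls; python3 - <<'E'
from plant import robot
import cv2
for n in("scene","top"):
    cv2.imwrite(f"pics/{n}0.png",cv2.resize(robot.grab_frame(n),(800,500),interpolation=cv2.INTER_CUBIC))
    print(robot.get_calibration(n))
print(robot.observe()["time"])
E
```

```text
pics
{'vertical_fov': 55.05608910963063, 'cx': 315.4729210736515, 'cy': 199.52777438945012, 'k1': 0.032443666890927404, 'rvec': array([ 2.30143976,  0.63269445, -0.26649868]), 'tvec': array([-0.45603002, -0.13919261,  1.56993512])}
{'vertical_fov': 43.310608681676904, 'cx': 324.3697296444182, 'cy': 204.0481671273268, 'k1': 0.015930243631643085, 'rvec': array([ 2.1374455 , -2.18398612,  0.1333817 ]), 'tvec': array([8.89260497e-04, 5.46223850e-01, 1.56579680e+00])}
0.1
```

View pics/scene0.png

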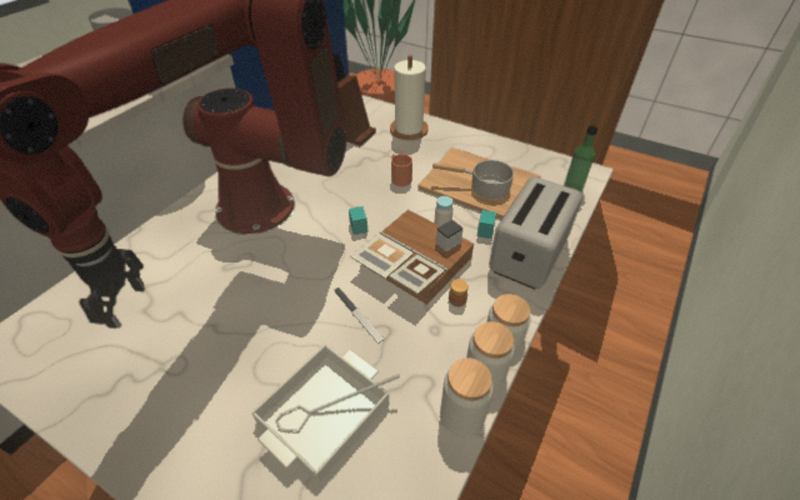

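View pics/top0.png

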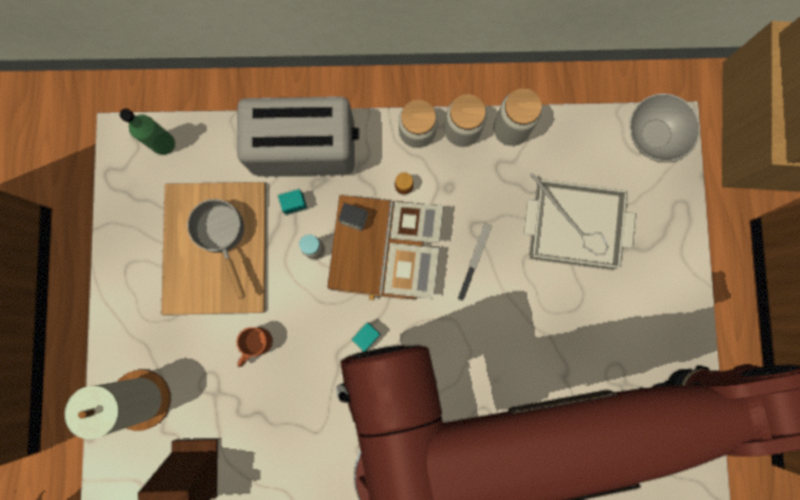

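The scene and top pictures show the book at about (385,245) in the 800-px top view. Three things are tin-shaped: the grey one with a dark lid on the bare half at (355,215), teal at (292,202) and teal at (366,336). The grey one fits the description. Next I'll check it in a close crop and read off the corners.

```bash
python3 - <<'E'
from plant import robot
import cv2
f=robot.grab_frame("top")[130:250,225:400]   # x4.5
g=cv2.resize(f,None,fx=4.5,fy=4.5,interpolation=cv2.INTER_CUBIC)
for i in range(0,175,25):
    cv2.putText(g,str(225+i),(int(i*4.5),10),0,.4,(0,0,255)); cv2.line(g,(int(i*4.5),0),(int(i*4.5),540),(0,0,255),1) if 0 else None
cv2.imwrite("pics/topc.png",g)
f=robot.grab_frame("scene")[165:245,275:385]
cv2.imwrite("pics/scenec.png",cv2.resize(f,None,fx=7,fy=7,interpolation=cv2.INTER_CUBIC))
E
```

```text
(no output)
```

View pics/topc.png

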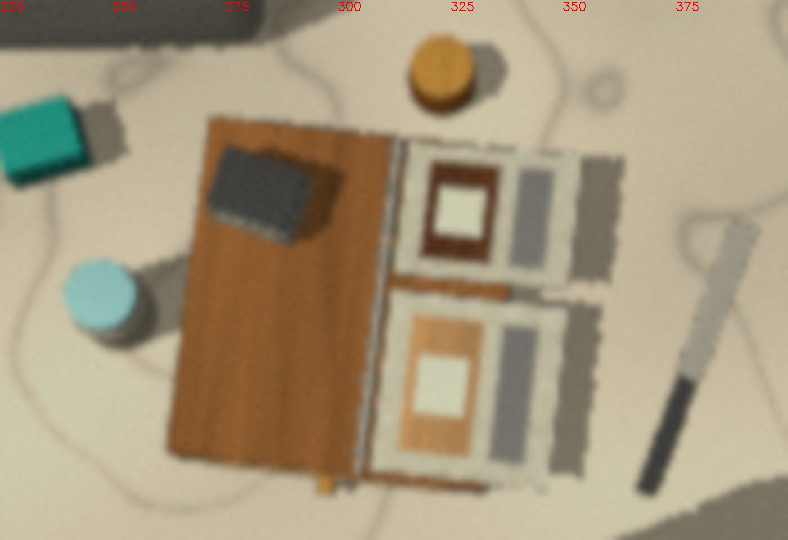

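View pics/scenec.png

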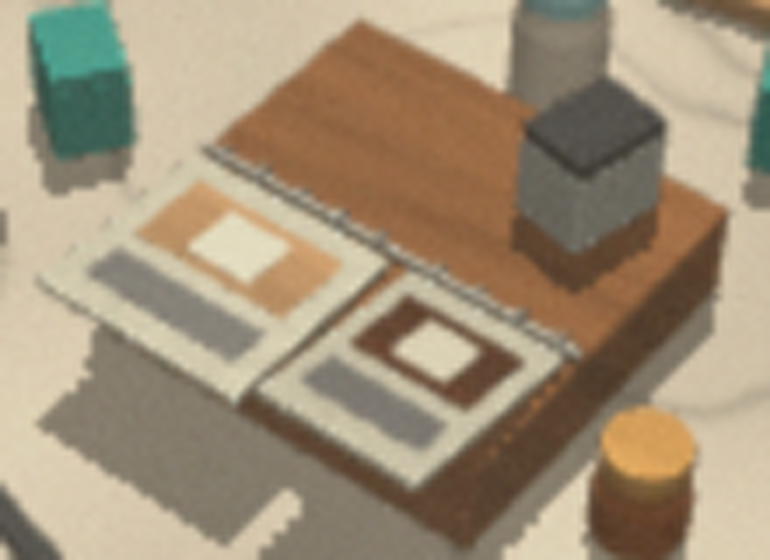

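The crops confirm the choice: a grey tin with a dark lid, lid at about (260,190) in the top crop, near the far left of the bare half. Corners I can read are the box's at (211,118) and (168,455), the rod's ends at (398,138) and (358,472), and the narrow leaf's free edge from (583,153) to (570,285). I'll now fit the book, the leaf angle and the tin by least squares.

```bash
cat > h.py <<'E'
import numpy as np, cv2
from plant import robot
from scipy.optimize import least_squares
def proj(name,P):
    c=robot.get_calibration(name); P=np.atleast_2d(P)
    R=cv2.Rodrigues(np.array(c["rvec"]))[0]; X=P@R.T+c["tvec"]; s=X[:,:2]/X[:,2:]
    s=s*(1+c["k1"]*(s**2).sum(1,keepdims=True)); f=200/np.tan(np.radians(c["vertical_fov"]/2))
    return s*f+[c["cx"],c["cy"]]
def w(p,b):  # pose (x,y,yaw) applied to local pts
    b=np.atleast_2d(b); c,s=np.cos(p[2]),np.sin(p[2])
    return np.c_[p[0]+c*b[:,0]-s*b[:,1],p[1]+s*b[:,0]+c*b[:,1],b[:,2]]
T=lambda u:(np.array(u)+.5)/4.5-.5+[225,130]
S=lambda u:(np.array(u)+.5)/7-.5+[275,165]
def leaf(a,x,r=.130,t=0): # point of leaf at radius r, t along its normal (up at a=0)
    return np.c_[np.atleast_1d(x),np.full(np.size(x),-r*np.cos(a)+t*np.sin(a)),np.full(np.size(x),.064+r*np.sin(a)+t*np.cos(a))]
E
python3 - <<'E'
from h import *
box=np.array([[.12,.135,.06],[-.12,.135,.06]])
def rb(p):
    return np.r_[proj("top",w(p,box))-T([(211,118),(168,455)]),proj("scene",w(p,box))-S([(725,212),(360,20)]),
      proj("top",w(p,[[.12,.01,.06]]))-T([(393,135)]),
      proj("top",w(p,leaf(p[3],[.115,.022],t=.003)))-T([(583,153),(570,285)]),
      proj("scene",w(p,leaf(p[3],[.115,.022],t=.003)))-S([(412,484),(262,386)]),
      proj("scene",w(p,leaf(p[4],[-.115,.01],t=.003)))-S([(40,278),(238,400)]),
      proj("top",w(p,leaf(p[4],[-.115,.01],t=.003)))-T([(547,488),(568,308)])].ravel()
r=least_squares(rb,[.6,-.0,0.1,0,0],loss="soft_l1");print("book",r.x.round(4));print(rb(r.x).reshape(-1,2).round(1).tolist())
lid=np.array([[a*.023,b*.03,.12] for a,b in((1,1),(1,-1),(-1,-1),(-1,1))])
def rt(p): return np.r_[proj("top",w(p,lid))-T([(228,147),(312,175),(288,233),(208,203)]),proj("scene",w(p,lid))-S([(665,125),(583,173),(527,128),(605,82)])[[0,1,2,3]]].ravel()
for g in (-.1,):
  t=least_squares(rt,[r.x[0]+.06,r.x[1]+.07,r.x[2]+g],loss="soft_l1");print("tin",t.x.round(4),rt(t.x).reshape(-1,2).round(1).tolist())
b=r.x; d=t.x[:2]-b[:2];c,s=np.cos(b[2]),np.sin(b[2]);print("tin in book",c*d[0]+s*d[1],-s*d[0]+c*d[1],t.x[2]-b[2])
print(robot.observe()["time"])
E
```

```text
book [ 0.5663  0.0356 -0.1341  0.1629  0.039 ]
[[-0.2, -1.2], [-0.3, -0.5], [0.9, -0.9], [-0.6, -0.9], [-1.3, -0.5], [0.3, 0.1], [-0.0, 0.3], [0.4, -0.2], [-1.2, -0.0], [-0.8, 0.2], [-0.9, -0.1], [0.7, -0.1], [0.4, -0.2]]
tin [ 0.6389  0.1144 -0.3584] [[0.3, -1.5], [0.3, -1.3], [0.5, -0.0], [-0.4, 0.1], [0.5, -0.8], [-0.6, -0.0], [-1.8, -0.8], [-0.1, -1.7]]
tin in book 0.06135857404313678 0.08776955941645134 -0.22429316691982562
0.2
```

Book at (0.566, 0.036, −0.134 rad), narrow leaf at about 0.16 rad, and tin at book (0.061, 0.088). The plan is to push the tin about 100 mm toward the robot along −x of the book with two slightly opened fingertips. After that I hook the leaf from under its overhang and turn it over. First I'll check IK along both paths.

```bash
cat >> h.py <<'E'
from scipy.spatial.transform import Rotation as Ro
B=np.array([.5663,.0356,-.1341]); TR=.073
def rpy(x,y,z): return Ro.from_matrix(np.c_[x,y,z]).as_euler("xyz",degrees=True)
cb,sb=np.cos(B[2]),np.sin(B[2]); bx=np.array([cb,sb,0]); by=np.array([-sb,cb,0]); ez=np.array([0,0,1.])
def tipw(tip,d): return w(B,tip)[0]-TR*np.asarray(d)     # TCP for tip (book frame) and world dir d
def down(sg=1): y=sg*by; return rpy(np.cross(y,-ez),y,-ez)
def flip(a,r,e,x=.07,sg=1,h=.011,off=0.):
    """TCP pose with the tip's corner on the leaf's trailing side at radius r; e=dip of finger; off along push dir"""
    d=np.array([np.cos(e),-np.sin(e)]); n=np.array([np.sin(e),np.cos(e)]); m=np.array([np.sin(a),np.cos(a)])
    c=np.array([-np.cos(a),np.sin(a)])*r-(.003-off)*m+[0,.064]
    t=c-h*np.sign(n@m)*n
    dw=d[0]*by+d[1]*ez; y=sg*bx
    return tipw([x,*t],dw),rpy(np.cross(y,dw),y,dw)
E
python3 - <<'E'
from h import *
def unproj(px,z): return least_squares(lambda p:(proj("top",[p[0],p[1],z])[0]-px),[.6,0]).x
for n,p,z in(("toaster",(240,173),0),("toasterR",(350,173),0),("shaker",(310,245),.11),("jar",(404,182),.062),("dishlug",(528,220),.05),("knife",(475,262),.005)): print(n,unproj(np.array(p)/1.25-.1,z).round(3))
for sg in(1,-1):
  for x in(.112,-.005): 
    q=robot.ik(tipw([x,.088,.145],-ez)-0*ez,down(sg)); print("push",sg,x,None if q is None else np.round(q))
  for e0 in(40,55):
   for a in(.16,.8,1.57,2.4,3.14):
    p,o=flip(a,.117,np.radians(e0),sg=sg); q=robot.ik(p,o); print(sg,e0,a,p.round(3),None if q is None else np.round(q))
E
```

```text
toaster [0.777 0.419]
toasterR [0.771 0.131]
shaker [0.567 0.22 ]
jar [ 0.729 -0.011]
dishlug [ 0.627 -0.322]
knife [ 0.528 -0.19 ]
push 1 0.112 [-2. 23. 17. 83.  0.  6.]
push 1 -0.005 [-1.  4. -6. 81.  0.  7.]
1 40 0.16 [ 0.612 -0.151  0.118] [-40.  39.  15.  99.  40.  45.]
1 40 0.8 [ 0.616 -0.119  0.184] [-38.  33.  15. 103.  42.  48.]
1 40 1.57 [ 0.627 -0.039  0.219] [-31.  25.   9. 100.  45.  56.]
1 40 2.4 [0.64  0.061 0.201] [-22.  20.   2.  88.  48.  68.]
1 40 3.14 [0.645 0.094 0.123] [-19.  23.  -3.  78.  49.  72.]
1 55 0.16 [ 0.613 -0.139  0.133] [-36.  27.   7.  88.  30.  57.]
1 55 0.8 [ 0.618 -0.107  0.199] [-33.  22.   8.  93.  31.  60.]
1 55 1.57 [ 0.628 -0.027  0.234] [-26.  17.   6.  92.  33.  68.]
1 55 2.4 [0.64  0.059 0.199] [-19.  15.   0.  83.  34.  77.]
1 55 3.14 [0.647 0.11  0.133] [-14.  17.  -5.  73.  35.  83.]
push -1 0.112 [  -2.   23.   17.   83.    0. -174.]
push -1 -0.005 [  -1.    4.   -6.   81.    0. -173.]
-1 40 0.16 [ 0.612 -0.151  0.118] [ -40.   39.   15.   99.   40. -135.]
-1 40 0.8 [ 0.616 -0.119  0.184] [ -38.   33.   15.  103.   42. -132.]
-1 40 1.57 [ 0.627 -0.039  0.219] [ -31.   25.    9.  100.   45. -124.]
-1 40 2.4 [0.64  0.061 0.201] [ -22.   20.    2.   88.   48. -112.]
-1 40 3.14 [0.645 0.094 0.123] [ -19.   23.   -3.   78.   49. -108.]
-1 55 0.16 [ 0.613 -0.139  0.133] [ -36.   27.    7.   88.   30. -123.]
-1 55 0.8 [ 0.618 -0.107  0.199] [ -33.   22.    8.   93.   31. -120.]
-1 55 1.57 [ 0.628 -0.027  0.234] [ -26.   17.    6.   92.   33. -112.]
-1 55 2.4 [0.64  0.059 0.199] [ -19.   15.    0.   83.   34. -103.]
-1 55 3.14 [0.647 0.11  0.133] [-14.  17.  -5.  73.  35. -97.]
```

Everything is reachable and the toaster, shaker and jar are clear of both paths. Now I'll push the tin.

```bash
python3 - <<'E'
from h import *
o=down(1); P=lambda x,z: tipw([x,.088,z],-ez)
robot.set_gripper(.025)
robot.move_pose(P(.111,.20),o)
print(robot.line_to(P(.111,.072),vel=.12,guard=8))
print(robot.line_to(P(.0,.072),vel=.05,guard=15), robot.observe()["ft_force"], robot.observe()["tool_pos"])
robot.line_to(P(.02,.072),vel=.08); robot.line_to(P(.02,.21),vel=.15)
# clear to the right, above the leaf start
p,oo=flip(.16,.117,np.radians(45)); robot.move_pose(p-.09*by+.12*ez,oo)
robot.set_gripper(0)
print(robot.observe()["time"])
f=robot.grab_frame("top")[130:250,225:400]; cv2.imwrite("pics/t2.png",cv2.resize(f,None,fx=4.5,fy=4.5,interpolation=cv2.INTER_CUBIC))
f=robot.grab_frame("scene")[165:245,275:385]; cv2.imwrite("pics/s2.png",cv2.resize(f,None,fx=7,fy=7,interpolation=cv2.INTER_CUBIC))
E
```

```text
False
False [ 0.60715683  0.02362202 -0.61777621] [0.57818457 0.12277345 0.14497927]
10.2667
```

View pics/s2.png

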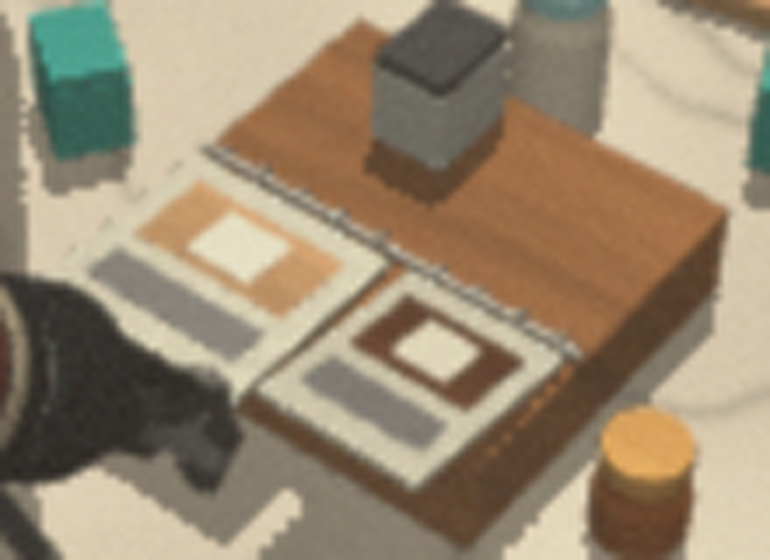

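View pics/t2.png

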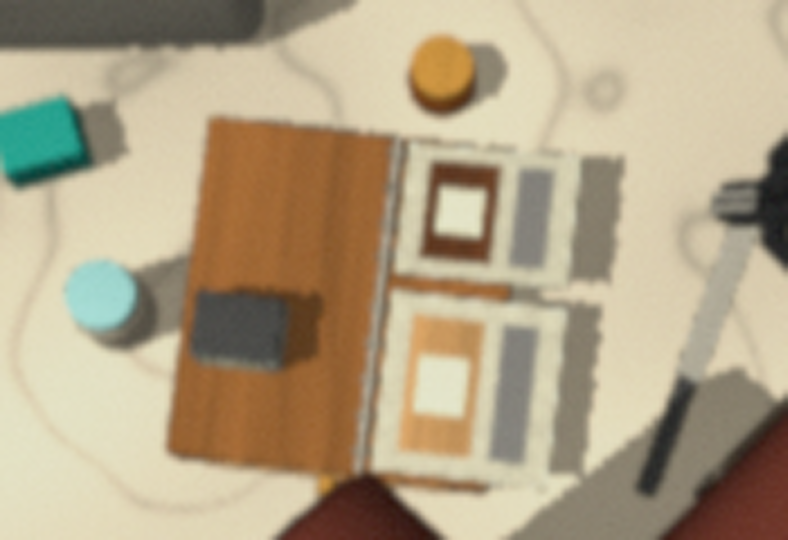

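The tin stands square on the bare half, with its lid at about (240,328) in the top crop, well nearer the robot than the narrow leaf's strip. The other things are unmoved. Next I'll hook the leaf from below and lift it.

```bash
python3 - <<'E'
from h import *
e=np.radians(45)
p,o=flip(.16,.120,e); p0=p-.028*ez
robot.line_to(p0-.075*by,vel=.15,rotation=o)
print("in",robot.line_to(p0,vel=.1,guard=6), robot.observe()["ft_force"].round(2))
for a in np.radians([15,30,45,60]):
    p,o=flip(a,.117,e); g=robot.line_to(p,vel=.1,rotation=o,guard=15); print(round(a,2),g,robot.observe()["ft_force"].round(2))
    if g: break
print(robot.observe()["time"])
f=robot.grab_frame("scene")[145:245,255:385]; cv2.imwrite("pics/s3.png",cv2.resize(f,None,fx=6,fy=6,interpolation=cv2.INTER_CUBIC))
E
```

```text
in False [-0.01 -0.75 -0.31]
0.26 False [ 1.03  0.83 -0.16]
0.52 False [ 0.02  0.16 -0.14]
0.79 False [ 0.33 -0.11 -0.73]
1.05 False [ 0.55 -0.69 -0.79]
14.3167
```

View pics/s3.png

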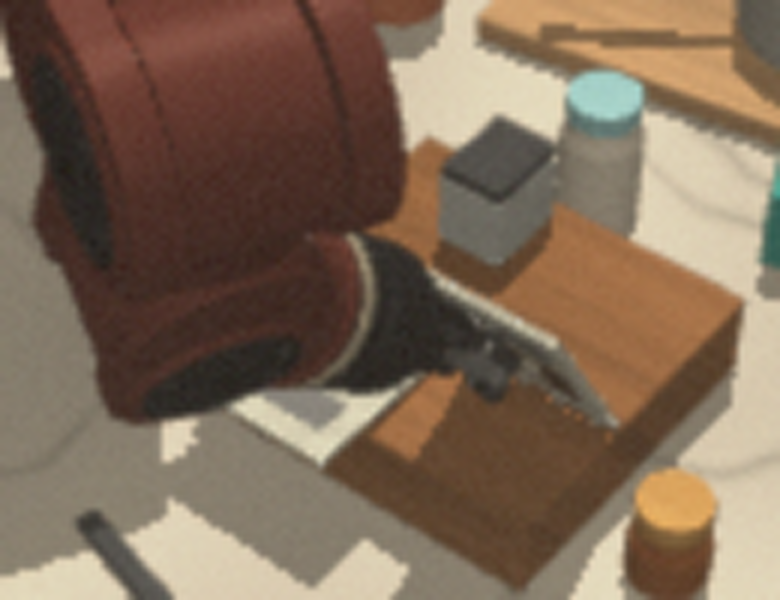

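The leaf stands at about 60° on the fingertip, with its edge at about (500,310), and nothing else has moved. I'll carry it over and press it down.

```bash
sed -i 's/h\*np.sign(n@m)\*n/h*np.tanh(5*(n@m))*n/' h.py; python3 - <<'E'
from h import *
A=[75,90,105,120,135,150,165,175]
for a in A:
    e=np.radians(np.interp(a,[75,175],[45,60])); p,o=flip(np.radians(a),np.interp(a,[75,175],[.117,.112]),e)
    g=robot.line_to(p,vel=.1,rotation=o,guard=15); print(a,g,robot.observe()["ft_force"].round(2))
    if g: break
if not g:
    p,o=flip(np.pi,.112,e,off=.006); print("press",robot.line_to(p,vel=.03,rotation=o,guard=10),robot.observe()["ft_force"].round(2),(robot.observe()["tool_pos"]-p).round(4))
    robot.pause(.3); print(robot.observe()["ft_force"].round(2))
    q=robot.observe()["tool_pos"]
    robot.line_to(q+.08*ez-.02*by,vel=.12); p,o=flip(.8,.117,np.radians(45)); robot.move_pose(p-.08*by+.12*ez,o)
print(robot.observe()["time"])
f=robot.grab_frame("scene")[145:245,255:385]; cv2.imwrite("pics/s4.png",cv2.resize(f,None,fx=6,fy=6,interpolation=cv2.INTER_CUBIC))
f=robot.grab_frame("top")[130:250,225:400]; cv2.imwrite("pics/t4.png",cv2.resize(f,None,fx=4.5,fy=4.5,interpolation=cv2.INTER_CUBIC))
E
```

```text
75 False [ 0.35  0.02 -0.32]
90 False [-0.28  0.49 -0.61]
105 False [-1.22 -0.44  0.03]
120 False [ 0.1  -0.78 -0.13]
135 False [ 0.91  0.66 -0.27]
150 False [0.52 0.06 0.39]
165 False [ 0.38 -0.19  0.63]
175 False [ 0.42 -0.36  0.63]
press True [-3.63 -1.48  8.68] [ 0.0005 -0.0004  0.0038]
[-4.28 -3.66  8.81]
20.7
```

View pics/s4.png

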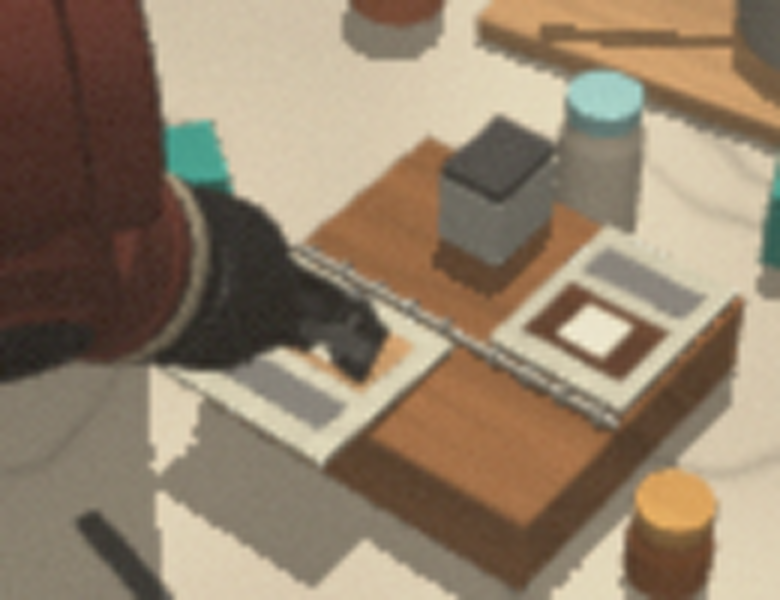

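View pics/t4.png

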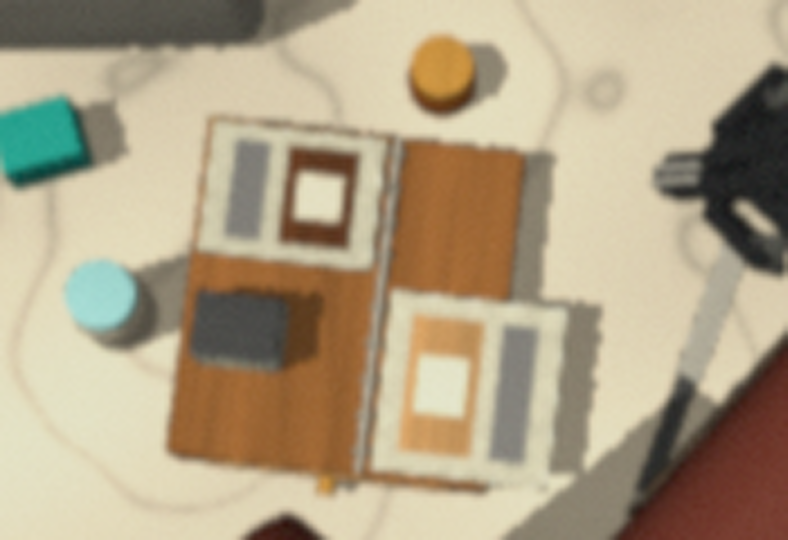

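The narrow leaf lies flat on the left half, from about (200,250) to (385,135) in the top crop. It bottomed out under 9 N, well above the 1–2 N it needs. The tin stands clear of it, the wide leaf and bystanders haven't moved, and the arm is free, so I'm handing the job in.

```bash
python3 -c "
from plant import robot
print(robot.job_done())"
```

```text
the job is handed in; nothing more can be done
None
```

Job handed in at about 21 s: the tin was slid toward the robot and still stands on the bare half, the narrow leaf was turned over and pressed flat on the left, and the wide leaf and other things look undisturbed in the final pictures.

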